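# Slide a printing block under the leaf spring of a proofing jig

### The arm

A 7-joint arm with a two-finger parallel gripper is mounted at the origin on the work surface. World frame = base frame: x ahead of the robot, y to its left, z up, the work surface at z = 0. Lengths are in m, angles in degrees, forces in N, time in s.
With the tool pointing down it reaches from about 0.425 to 0.875 m from the base axis. Payload 4.7 kg.
Tool frame: the origin (TCP) lies at the centre of the arm's flange, where the gripper is bolted on; the fingertips stand 182 mm ahead of it and the grasp point (between the pads) lies 164 mm ahead of it; z points along the fingers, y is the line along which they close (so a half turn about z gives the same grasp; the last joint's range is limited). The gripper opens to 87 mm and grips with 3 to 60 N. Pads are 19 mm wide; open, the fingers measure 117 mm over their backs; the gripper's body (75 mm by 190 mm) begins 51 mm behind the grasp point.
Start: joints at [-64.051, 18.392, -4.016, 83.108, 1.295, 78.541, -3.26], TCP at [0.276, 0.588, 0.405] pointing down, gripper open.
Joint ranges: [-163.93, 163.93], [-17.29, 119.83], [-79.2, 71.16], [3.27, 140.29], [-89.18, 269.18], [5.43, 117.66], [-154.24, 154.24]. Speed limits (degrees/s): [147.25, 147.25, 180, 180, 180, 180, 180].

### API

Orientations are given as [roll, pitch, yaw] about the fixed x, y, z axes, in that order (R = Rz(yaw) Ry(pitch) Rx(roll)).
In Python, from cell import env gives the robot as it stands. The module is installed in compiled form; this text tells all that it offers.
- The arm moves only by the tool step_arm, never from a script. Its argument "steps" is one flat list of numbers, 5 for each row, row after row: the opening, from 0 (shut) to 1 (fully open), then the shift along the tool's x, y, z in mm, then the turn about the tool's z in degrees. In form: [grip, dx, dy, dz, roll, grip, dx, dy, dz, roll, ...]. A call has 1 to 12 rows; each row shifts and turns the commanded pose from where the row before left it, along the tool's axes as they then stand; what a row does not reach is not made up. A row lasts 1/8 s, in which the tool goes at most 62.5 mm and 10.7 degrees, less where a joint would pass 70% of its speed; a pose out of reach is approached as far as the arm can. A call with a gripper value outside its range is refused whole. The fingers move at their own pace and stop on an object; "grip_force" is the grip in N (left out, the last holds). Time passes only in rows, so rows that do not move let the fingers close. It gives the time, the measured TCP pose, the force, the opening and the grip force at its end, in the units of the state.
- env.get_obs(): the state, without advancing time (a new reading comes with each control period).
- env.read_camera(name): name is "scene" or "side" or "wrist"; returns a dict with "image" (384x512x3 uint8, red, green, blue), "camera_matrix" (3x3 intrinsics, pixels), "distortion" ([k1, k2, p1, p2, k3] as OpenCV has them; the pictures are not rectified), "R" (3x3) and "t" (3): a world point X has camera coordinates R X + t. Camera axes: x right, y down, z forward; pixel columns grow to the right and rows downward; lengths in m; the calibration is good to about 2 mm. A picture is of the moment at which its call begins. There is no depth.
- env.sign_off(): hands the job in; it is judged then, once.
The state is a dict: "time_s": time; "qpos": joint angles; "joint_velocities": joint speeds; "effort": joint torques, N m; "tool_pos": TCP position; "tool_rot": TCP orientation; "force": force on the tool from outside, world axes, zero at the start; "wrist_torque": the same for the moment, N m; "grip_width": finger opening in m; "grasp_force": force on a finger pad.
Only numpy, scipy, OpenCV 4.12 (cv2) and the standard library are available. Lean on these libraries where they do the work, as an engineer would, in place of code of your own. Each camera call takes 0.05 s, during which the arm holds its last target. There are 200 camera calls.

### The job

Load the wooden printing block into the green proofing jig: put shut fingertips in its orange thumb well, press it down hard so that its front end ducks below the brass leaf spring, and keep pressing while you slide it under the spring until it is fully home against the red end stop; then let go and move clear, leaving the spring bearing on the block. Only press and push: do not ram the block against the spring by force, do not pinch or lift the block, do not touch the spring yourself, and leave the other things on the table where they stand.

Things in the scene. Friction and masses are not known exactly. Their poses are not given: they have to be found in the camera images.
- jig: Fixed jig, flat on the table: green base 310 x 120 x 12 mm. Origin: its underside, on the track's centre line, 150 mm from the rear end; x = sliding direction along the track towards the red stop, z up. Aluminium side rails, inner faces at y = +-45.5 mm, 8 mm thick, tops at z = 40 mm, x = -150 to 135. Green bridge 107 mm wide at x = 143 to 157, top at z = 78 mm. Place and heading vary.
- stop (a point): Centre of the red end stop's face towards the block: x = 125, y = 0, z = 40 mm in the jig's frame; the stop is 91 mm wide, its top at z = 50 mm.
- bed (a joint): Steel plate under the block, a sprung floor along the track, top 30 mm above the table at rest. Value = how far it is pressed down (m): 0 at rest, 0.012 at its hard stop. It moves straight down, stays level, and springs back. Pressing the block lowers both together: starts to move at about 7 N, 8 mm down takes about 11 N, the hard stop about 14 N.
- leaf (a joint): Brass leaf spring, 50 mm wide, hinged at the bridge, its rolled nose pointing back along the track. Value = angle lifted (rad): 0 at rest on its lower stop, 0.1 = nose up 5 mm; bears down with 6 to 9 N. Pushed end on it blocks the way; with the block pressed down 8 mm or more its front edge lifts the nose easily; at 5 mm or less it takes a harmful shove of 30 N and more. About 0.2 with the block home and released.
- leaf_tip (a point): Centre of the leaf spring's rolled nose, a brass roll of radius 12 mm, 50 mm long across the track. At rest it is at x = 95, y = 0, z = 48 mm in the jig's frame, so its underside is 36 mm above the table, lower than the block's top even at full press: the block must wedge under it.
- block: Loose wooden printing block 150 x 88 x 20 mm, 0.15 to 0.3 kg, on the sprung bed; dark carved plate in its top. Origin: centre of its underside; x towards its plain front end (front face at +75 mm), which goes under the spring. At rest its underside is 30 mm, its top 50 mm above the table. Starts at x = -55 to -25 mm in the jig's frame; home at x = +50 mm. Waxed: sliding it pressed takes 4 to 10 N.
- well (a point): Centre of the orange floor of the thumb well, a square pocket 46 x 46 mm and 10 mm deep in the top of the block near its rear end: at x = -40, y = 0, z = 10 mm in the block's frame, so 40 mm above the table at rest. Fingertips fit in; press on this floor, the well's front wall takes the push.
- brush: Paint brush, 160 mm, lying beside the jig on its +y side (about 95 mm from the centre line). A bystander, not to be moved; origin at the centre of its underside.
- eraser: White eraser 50 x 24 x 14 mm beside the jig on its -y side. A bystander, not to be moved; origin at the centre of its underside.
- ink_tin: Ink tin, diameter 56 mm, 45 mm high, beside the jig on its -y side. A bystander, not to be moved; origin at the centre of its underside.
- tube: Paint tube lying flat, about 90 x 26 x 16 mm, beside the jig on its -y side. A bystander, not to be moved; origin at the centre of its underside.
- brush_cup: White cup, diameter 72 mm, 85 mm high, standing away from the jig. A bystander, not to be moved; origin at the centre of its underside.
- medium: Amber bottle, diameter 60 mm, 130 mm high, standing away from the jig. A bystander, not to be moved; origin at the centre of its underside.
- gesso: White jar with blue cap, diameter 72 mm, 90 mm high, standing away from the jig. A bystander, not to be moved; origin at the centre of its underside.
There are look-alikes about, which are no part of the job. What is shaped like the block but grey or purple is not meant.

How it is judged (in metres and radians):
On the way, in this order (a step that is already met when the one before it is completed fails the run):
1. the block is pressed down at least 4 mm by the fingers while its front end is still before the spring (value of joint bed above 0.004 m and contact force between the fingers and block above 3 N and x of block in the frame of jig below 0.02 m), for 0.1 s.
2. the block's front end is under the spring, with the fingers still pushing on the block (x of block in the frame of jig above 0.03 m and contact force between the fingers and block above 2 N and contact force between block and leaf above 1 N), for 0.02 s.
At the end, for the whole second after the job is handed in: the block lies flat in the track within 4.5 mm of the red end stop, at rest, with the lifted leaf spring bearing on it with more than 2 N (x of block in the frame of jig above 0.0455 m and z of block in the frame of jig below 0.031 m and angle between block's own z axis and vertical below 0.06 rad and angle between the x axis of block and the x axis of jig, either way round below 0.06 rad and value of joint leaf above 0.08 rad and contact force between block and leaf above 2 N and linear speed of block below 0.01 m/s); the robot touches nothing.
It fails at once if the block is rammed against the leaf spring with over 40 N (contact force between block and leaf above 40 N).
It fails at once if the block is lifted more than 6 mm off its rest height or tipped (z of block in the frame of jig above 0.036 m or angle between block's own z axis and vertical above 0.15 rad).
It fails at once if the robot touches the leaf spring (contact force between any of the fingers, the arm and leaf above 1 N).
It fails at once if a bystander is moved more than 15 mm or tipped over (distance of any of brush, eraser, ink_tin, tube, brush_cup, medium, gesso from where it was at the start of the episode above 0.015 m or angle between any of brush, eraser, ink_tin, tube, brush_cup, medium, gesso's own z axis and vertical above 0.5 rad).
It also fails if it takes over 40 s, if anything falls off the work surface, if the arm or the gripper's body presses on something with over 40 N, if the wrist force passes 120 N, or if a joint passes its speed limit or range.

## Working session

There is one attempt and no reset: what is moved stays moved. The work goes in short steps, Python scripts to look and compute and a tool call to move; the robot and the scene stay as the last step left them, time stands still between calls to the robot, and variables do not carry over. Pictures are saved under pics/ and viewed, at most 10 in all, crops included, and the job is handed in when it is done.

Besides the shell and the picture viewer there is one more tool, called after "Emit:" by a JSON object that holds its "fn" and its "kwargs". step_arm: Moves the arm, as the interface text tells. Its arguments: {"type":"object","properties":{"steps":{"type":"array","items":{"type":"number"}},"grip_force":{"type":"number"}},"required":["steps"]}

```bash
mkdir -p pics; python3 - <<'E'
from cell import env
import cv2,numpy as np
ims=[]
for n in("scene","side"):
    c=env.read_camera(n);cv2.imwrite(f"pics/{n}0.png",c["image"][:,:,::-1])
    np.savez(f"{n}.npz",**{k:np.array(v) for k,v in c.items()})
    print(n,-np.array(c["R"]).T@c["t"])
o=env.get_obs();print(o["tool_pos"],o["tool_rot"],o["force"],o["time_s"])
E
```

```text
scene [0.98011001 0.12739262 0.87796698]
side [ 0.15266954 -0.71134299  0.64598841]
[0.27608962 0.58824637 0.40376702] [-1.79899979e+02  6.66715742e-03  1.54863406e+02] [-0.03372318  0.18488736 -0.22544107] 0.1
```

View pics/scene0.png

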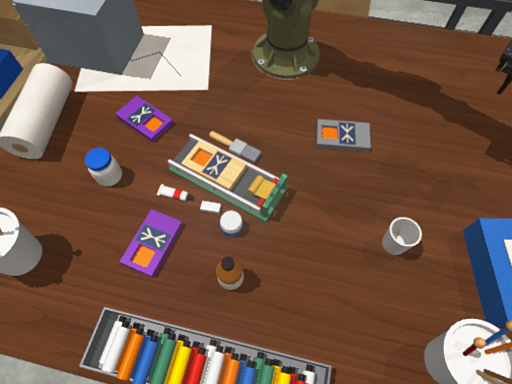

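View pics/side0.png

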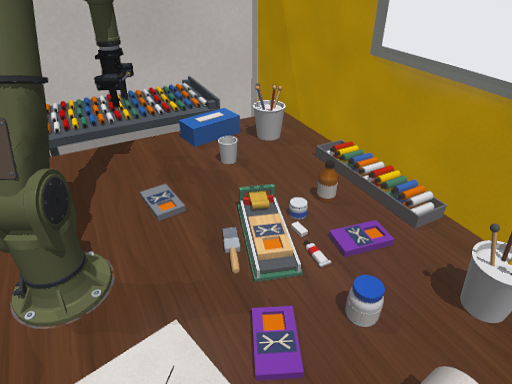

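Scene candidates for the block are: wood in the green jig (218,165), purple (145,118), purple (152,242) and grey (343,134). I choose the wooden one, with its well at about (201,157). Next is a close crop of it from both cameras.

```bash
python3 - <<'E'
import cv2,numpy as np
a=cv2.imread("pics/scene0.png")[125:225,160:295];b=cv2.imread("pics/side0.png")[178:283,215:315]
a=cv2.resize(a,None,fx=5.8,fy=5.8,interpolation=cv2.INTER_CUBIC);cv2.imwrite("pics/ca.png",a)
b=cv2.resize(b,None,fx=5.6,fy=5.6,interpolation=cv2.INTER_CUBIC);cv2.imwrite("pics/cb.png",b)
E
```

```text
(no output)
```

View pics/ca.png

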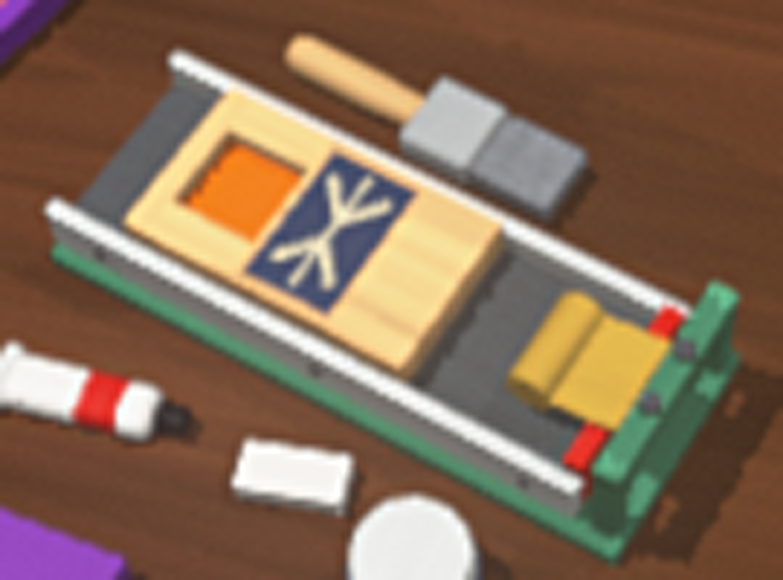

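View pics/cb.png

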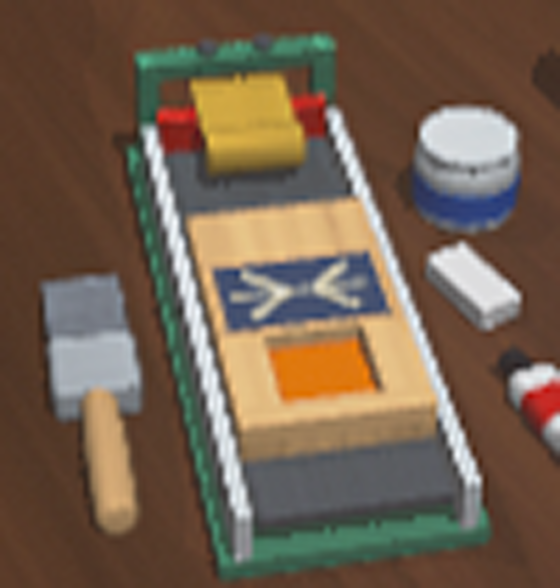

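The crops confirm the wooden block in the jig: its orange well is at (242,190) in the scene crop and its front end faces the brass spring. I'll fit the jig pose and block offset from these corners.

```bash
cat > fit.py <<'E'
import cv2,numpy as np
from scipy.optimize import least_squares
C={n:np.load(n+".npz") for n in("scene","side")}
def proj(n,P):
    c=C[n];return cv2.projectPoints(np.array(P,float),cv2.Rodrigues(c["R"])[0],c["t"],c["camera_matrix"],c["distortion"])[0][:,0]
# (cam, is_block, jig/block pt mm, crop px)
D=[("scene",1,(75,44,20),(503,230)),("scene",1,(75,-44,20),(405,368)),("scene",1,(-75,44,20),(228,90)),("scene",1,(-75,-44,20),(128,215)),
("scene",1,(-40,0,10),(245,192)),
("scene",0,(-150,-53.5,40),(46,206)),("scene",0,(-150,53.5,40),(176,50)),("scene",0,(157,53.5,78),(740,293)),("scene",0,(143,53.5,78),(714,283)),
("scene",0,(143,-53.5,78),(597,468)),("scene",0,(160,-60,12),(615,560)),
("side",1,(75,44,20),(190,214)),("side",1,(75,-44,20),(360,199)),("side",1,(-75,44,20),(243,432)),("side",1,(-75,-44,20),(437,402)),
("side",0,(-150,60,12),(220,568)),("side",0,(-150,-60,12),(488,525)),("side",0,(143,53.5,78),(138,58)),("side",0,(143,-53.5,78),(334,40))]
off={"scene":((160,125),5.8),"side":((215,178),5.6)}
def pts(p):
    c,s=np.cos(p[2]),np.sin(p[2]);out=[]
    for n,b,q,_ in D:
        q=np.array(q,float)+(np.array([p[3],p[4],30]) if b else 0)
        out.append([p[0]+(c*q[0]-s*q[1])/1e3,p[1]+(s*q[0]+c*q[1])/1e3,q[2]/1e3])
    return out
def res(p):
    r=[]
    for d,P in zip(D,pts(p)):
        o,s=off[d[0]];r.append(proj(d[0],[P])[0]-(np.array(o)+(np.array(d[3])+.5)/s-.5))
    return np.ravel(r)
best=min((least_squares(res,[.6,.1,y,-40,0],loss="soft_l1",x_scale=[.1,.1,1,50,10]) for y in np.arange(-3,3,.8)),key=lambda r:r.cost)
p=best.x;c,s=np.cos(p[2]),np.sin(p[2])
print(p,np.degrees(p[2]),best.cost);print(np.round(res(p).reshape(-1,2),2).tolist())
print("well",p[0]+(c*(p[3]-40)-s*p[4])/1e3,p[1]+(s*(p[3]-40)+c*p[4])/1e3)
E
python3 fit.py
```

```text
[  0.5112165   -0.06664677   1.26525711 -34.66708102   0.12882353] 72.49389232797141 7.595748401339208
[[0.5, -1.31], [-0.58, 0.01], [1.47, -0.89], [-0.28, 0.86], [0.33, 0.57], [0.29, 0.48], [1.04, -0.26], [0.86, -0.63], [0.46, -1.36], [-0.79, -0.42], [0.19, -0.05], [-0.1, 0.75], [0.82, 0.06], [-0.31, -0.51], [0.56, 0.42], [0.12, -0.55], [1.21, 0.52], [0.68, 0.25], [1.34, 0.07]]
well 0.48863323061339353 -0.13781689019089904
```

```bash
python3 - <<'E'
import numpy as np
a,b=np.array([.276,.588]),np.array([.4886,-.1378])
A=np.linspace(np.degrees(np.arctan2(a[1],a[0])),np.degrees(np.arctan2(b[1],b[0])),13);R=np.linspace(np.hypot(*a),np.hypot(*b),13)
P=np.c_[R*np.cos(np.radians(A)),R*np.sin(np.radians(A))]*1e3
yaw=154.86;turn=(154.86-72.49)/12;cur=P[0].copy()
for i in range(12):
    y=np.radians(yaw);ex=np.array([np.cos(y),np.sin(y)]);ey=np.array([np.sin(y),-np.cos(y)])
    d=P[i+1]-cur;r=np.round([d@ex,d@ey]);cur=cur+r[0]*ex+r[1]*ey;print(r.tolist(),end=" ");yaw-=round(turn,1)
print(turn,cur,yaw)
E
```

```text
[-75.0, -16.0] [-73.0, -16.0] [-72.0, -16.0] [-70.0, -15.0] [-70.0, -15.0] [-68.0, -15.0] [-66.0, -14.0] [-65.0, -14.0] [-64.0, -14.0] [-63.0, -14.0] [-61.0, -13.0] [-60.0, -14.0] 6.8641666666666685 [ 488.23657111 -137.61847363] 72.05999999999995
```

Emit:
{"fn": "step_arm", "kwargs": {"steps": [0,-37,-8,0,3.4,0,-38,-7,0,3.4,0,-37,-8,0,3.4,0,-36,-7,0,3.4,0,-36,-8,0,3.4,0,-36,-7,0,3.4,0,-35,-8,0,3.4,0,-35,-7,0,3.4,0,-35,-8,0,3.4,0,-35,-7,0,3.4,0,-34,-8,0,3.4,0,-34,-7,0,3.4], "grip_force": 30}}

```text
time_s: 1.6
tool_pos: [0.5199, 0.2342, 0.4048]
tool_rot: [180.0, -0.0, 113.8]
force: [0.4, -0.1, -0.3]
grip_width: 0.0004
grasp_force: 0.0
```

Emit:
{"fn": "step_arm", "kwargs": {"steps": [0,-33,-7,0,3.4,0,-33,-7,0,3.4,0,-33,-7,0,3.4,0,-32,-7,0,3.4,0,-32,-7,0,3.4,0,-32,-7,0,3.4,0,-31,-7,0,3.4,0,-31,-7,0,3.4,0,-30,-6,0,3.4,0,-30,-7,0,3.4,0,-30,-7,0,3.4,0,0,0,0,0]}}

```text
time_s: 3.1
tool_pos: [0.4882, -0.1143, 0.405]
tool_rot: [180.0, -0.0, 76.3]
force: [0.1, 0.2, 0.3]
grip_width: 0.0003
grasp_force: 0.0
```

Emit:
{"fn": "step_arm", "kwargs": {"steps": [0,-23,6,0,3.8,0,0,0,45,0,0,0,0,45,0,0,0,0,43,0,0,0,0,0,0,0,0,0,0,0]}}

```text
time_s: 3.85
tool_pos: [0.4909, -0.1353, 0.2732]
tool_rot: [179.9, 0.0, 72.8]
force: [0.2, -0.2, 0.8]
grip_width: 0.0007
grasp_force: 0.0
```

```bash
python3 - <<'E'
from cell import env
import cv2,numpy as np
o=env.get_obs();print(o["tool_pos"],o["tool_rot"])
w=env.read_camera("wrist")["image"][:,:,::-1]
a=env.read_camera("scene")["image"][110:210,160:295,::-1];b=env.read_camera("side")["image"][178:283,215:315,::-1]
f=lambda i,w,h:cv2.resize(i,(w,h),interpolation=cv2.INTER_CUBIC)
cv2.imwrite("pics/m1.png",np.vstack([np.hstack([f(a,400,296),f(b,400,296)]),f(np.ascontiguousarray(w),800,600)[150:454]]))
E
```

```text
[ 0.49091282 -0.13528748  0.27319267] [1.79884986e+02 8.10909760e-03 7.28154073e+01]
```

View pics/m1.png

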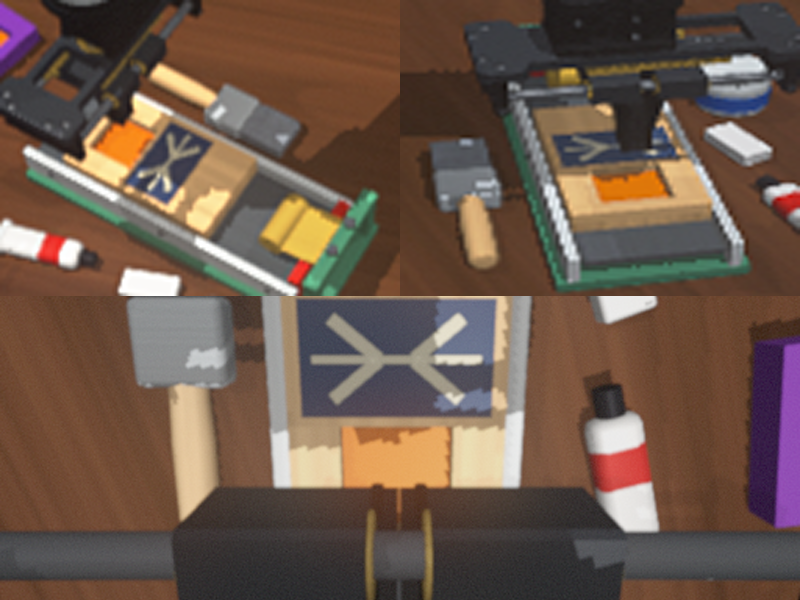

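The composite shows the fingers above the well and the block centred on the tool laterally: rails at columns 270 and 525 and well at 342–450 in the 800-wide wrist view, with its front edge at row 428. A quick ray check of that edge follows.

```bash
python3 - <<'E'
from cell import env
import cv2,numpy as np
c=env.read_camera("wrist");R,t=np.array(c["R"]),np.array(c["t"])
o=env.get_obs();print(o["tool_pos"])
y=np.radians(72.5);ex=np.array([np.cos(y),np.sin(y),0]);ey=np.array([np.sin(y),-np.cos(y),0])
for (u,v),z in [((342,428),.05),((450,428),.05),((275,416),.04),((521,416),.04)]:
    px=np.array([[[(u+.5)*.64-.5,(v-146+.5)*.64-.5]]])
    n=cv2.undistortPoints(px,np.array(c["camera_matrix"]),np.array(c["distortion"]))[0,0]
    C=-R.T@t;d=R.T@np.r_[n,1];P=C+d*(z-C[2])/d[2];q=P-o["tool_pos"];print(np.round(P,4),"tool x,y mm",np.round([q@ex*1e3,q@ey*1e3],1))
E
```

```text
[ 0.4908183  -0.13500069  0.27350863]
[ 0.4785 -0.1099  0.05  ] tool x,y mm [ 20.3 -19.3]
[ 0.5201 -0.1228  0.05  ] tool x,y mm [20.5 24.3]
[ 0.4515 -0.0987  0.04  ] tool x,y mm [ 22.8 -48.4]
[ 0.5504 -0.1293  0.04  ] tool x,y mm [23.4 55.1]
```

Emit:
{"fn": "step_arm", "kwargs": {"steps": [0,0,3,0,0,0,0,0,15,0,0,0,0,15,0,0,0,0,12,0,0,0,0,3,0,0,0,0,0,0]}}

```text
time_s: 4.8
tool_pos: [0.4928, -0.1357, 0.2265]
tool_rot: [-180.0, 0.0, 72.9]
force: [0.3, 0.6, 0.4]
grip_width: 0.0003
grasp_force: 0.0
```

Emit:
{"fn": "step_arm", "kwargs": {"steps": [0,0,0,2,0,0,0,0,2,0,0,0,0,2,0,0,0,0,2,0,0,0,0,0,0]}}

```text
time_s: 5.42
tool_pos: [0.4934, -0.1358, 0.2198]
tool_rot: [179.9, -0.0, 72.9]
force: [-2.9, 0.3, 8.5]
grip_width: 0.0004
grasp_force: 3.9
```

Emit:
{"fn": "step_arm", "kwargs": {"steps": [0,0,0,2,0,0,0,0,2,0,0,0,0,2,0,0,0,0,2,0,0,0,0,2,0,0,0,0,0,0]}}

```text
time_s: 6.18
tool_pos: [0.4939, -0.136, 0.2108]
tool_rot: [179.8, -0.1, 72.9]
force: [-2.2, 0.8, 12.7]
grip_width: 0.0006
grasp_force: 6.6
```

Emit:
{"fn": "step_arm", "kwargs": {"steps": [0,3,0,1,0,0,4,0,0,0,0,4,0,0,0,0,4,0,0,0,0,4,0,0,0,0,4,0,0,0,0,4,0,0,0,0,4,0,0,0,0,4,0,0,0]}}

```text
time_s: 7.3
tool_pos: [0.5041, -0.104, 0.2105]
tool_rot: [179.8, 0.0, 72.8]
force: [-5.7, -2.6, 18.5]
grip_width: 0.0003
grasp_force: 9.3
```

Emit:
{"fn": "step_arm", "kwargs": {"steps": [0,4,-1,0,0,0,4,-1,0,0,0,4,0,0,0,0,4,0,0,0,0,4,0,0,0,0,4,0,0,0]}}

```text
time_s: 8.05
tool_pos: [0.5102, -0.0811, 0.2106]
tool_rot: [179.6, 0.1, 72.8]
force: [-2.0, -5.8, 13.6]
grip_width: 0.0004
grasp_force: 6.9
```

```bash
python3 - <<'E'
from cell import env
import cv2,numpy as np
o=env.get_obs();print(o["tool_pos"],o["force"])
a=env.read_camera("scene")["image"][110:220,160:300,::-1]
b=env.read_camera("side")["image"][178:288,215:355,::-1]
f=lambda i:cv2.resize(np.ascontiguousarray(i),(760,597)[:1]+(298,) if 0 else (400,314),interpolation=cv2.INTER_CUBIC)
cv2.imwrite("pics/m2.png",np.hstack([f(a),f(b)]))
E
```

```text
[ 0.51015561 -0.08110731  0.21059601] [-1.97406019 -5.82148218 13.57654997]
```

View pics/m2.png

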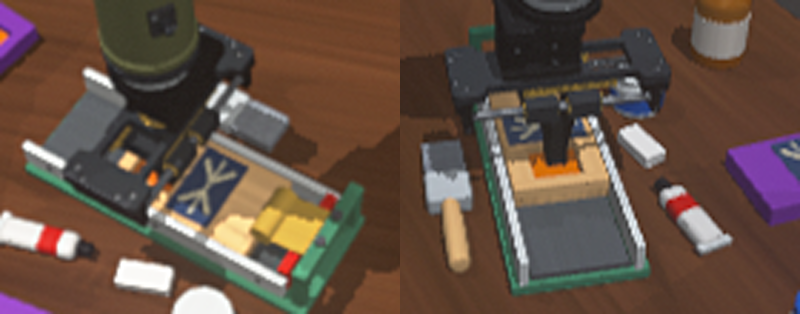

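The block is sliding pressed, with its front edge at the spring nose (left view, about (255,205)). I'll keep pressing and pushing.

Emit:
{"fn": "step_arm", "kwargs": {"steps": [0,3,0,1,0,0,3,0,0,0,0,3,0,0,0,0,3,0,0,0,0,3,0,0,0]}}

```text
time_s: 8.78
tool_pos: [0.5148, -0.0674, 0.2105]
tool_rot: [179.6, 0.1, 72.7]
force: [-2.9, -6.0, 20.1]
grip_width: 0.0006
grasp_force: 12.0
```

Emit:
{"fn": "step_arm", "kwargs": {"steps": [0,3,0,0,0,0,3,0,0,0,0,3,0,0,0,0,3,0,0,0,0,3,0,0,0,0,3,0,0,0]}}

```text
time_s: 9.52
tool_pos: [0.5202, -0.0501, 0.2105]
tool_rot: [179.6, 0.0, 72.7]
force: [-4.0, -5.7, 20.4]
grip_width: 0.0002
grasp_force: 11.9
```

Emit:
{"fn": "step_arm", "kwargs": {"steps": [0,2,0,0,0,0,2,0,0,0,0,2,0,0,0,0,0,0,0,0]}}

```text
time_s: 10.02
tool_pos: [0.5215, -0.0461, 0.2105]
tool_rot: [179.6, 0.2, 72.7]
force: [-5.3, -9.9, 20.7]
grip_width: 0.0004
grasp_force: 12.9
```

Emit:
{"fn": "step_arm", "kwargs": {"steps": [0,2,0,0,0,0,2,0,0,0,0,0,0,0,0]}}

```text
time_s: 10.4
tool_pos: [0.5219, -0.0453, 0.2105]
tool_rot: [179.7, 0.4, 72.6]
force: [-7.6, -15.9, 24.1]
grip_width: 0.0008
grasp_force: 16.2
```

Emit:
{"fn": "step_arm", "kwargs": {"steps": [0,-2,0,0,0,0,-2,0,0,0,0,0,0,-3,0,0,0,0,-3,0,0,0,0,-3,0,0,0,0,-3,0,0,0,0,-3,0,0,0,0,0,0]}}

```text
time_s: 11.4
tool_pos: [0.5189, -0.0449, 0.2214]
tool_rot: [-180.0, 0.3, 72.7]
force: [-1.9, -8.2, -0.4]
grip_width: 0.0003
grasp_force: 4.2
```

Emit:
{"fn": "step_arm", "kwargs": {"steps": [0,-2,0,0,0,0,-2,0,-1,0,0,-3,0,-1,0,0,0,0,-3,0,0,0,0,0,0]}}

```text
time_s: 12.02
tool_pos: [0.5181, -0.0476, 0.2273]
tool_rot: [179.9, -0.1, 72.9]
force: [0.4, 0.2, 0.9]
grip_width: 0.0006
grasp_force: 0.0
```

Clear of contact; I'll rise, then back away along the track.

Emit:
{"fn": "step_arm", "kwargs": {"steps": [0,0,0,-10,0,0,0,0,-20,0,0,0,0,-30,0,0,0,0,-40,0,0,-30,0,-20,0,0,-40,0,0,0,0,-40,0,0,0,0,0,0,0,0]}}

```text
time_s: 13.02
tool_pos: [0.4841, -0.1567, 0.3477]
tool_rot: [179.9, 0.0, 72.5]
force: [-0.2, 0.9, -0.0]
grip_width: 0.0005
grasp_force: 0.0
```

```bash
python3 - <<'E'
from cell import env
import cv2,numpy as np
o=env.get_obs();print(o["tool_pos"],o["force"],o["time_s"])
a=env.read_camera("scene")["image"][110:220,160:300,::-1]
b=env.read_camera("side")["image"][178:288,215:355,::-1]
f=lambda i:cv2.resize(np.ascontiguousarray(i),(400,314),interpolation=cv2.INTER_CUBIC)
cv2.imwrite("pics/m3.png",np.hstack([f(a),f(b)]))
E
```

```text
[ 0.48411646 -0.15673353  0.34772686] [-0.18342481  0.92689039 -0.00128816] 13.025
```

View pics/m3.png

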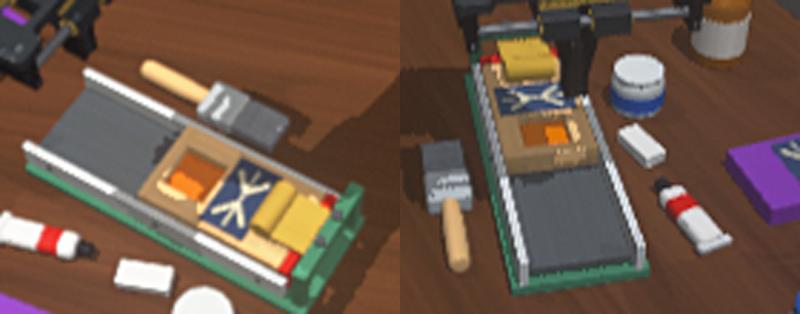

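The block sits at the red stop with the spring lifted on top of it, and the bystanders have not moved. Its rear corners are at (138,193) and (190,125) on the left and (505,160) and (598,155) on the right. I'll check its position from them numerically.

```bash
cat > chk.py <<'E'
import contextlib,io
with contextlib.redirect_stdout(io.StringIO()):
    from fit import *
for n,o,q in [("scene",(160,110),[(-44,138,193),(44,190,125)]),("side",(215,178),[(44,505-400,160),(-44,598-400,155)])]:
    for yb,u,v in q:
        m=np.array(o)+(np.array([u,v])+.5)/2.857-.5
        def r(bx):
            x=bx[0]-75;return proj(n,[[p[0]+(c*x-s*yb)/1e3,p[1]+(s*x+c*yb)/1e3,.05]])[0]-m
        k=least_squares(r,[40.]);print(n,yb,k.x,k.fun)
E
python3 chk.py
```

```text
scene -44 [51.38243786] [ 0.14727811 -0.27376896]
scene 44 [51.41723309] [ 0.39852929 -0.78037   ]
side 44 [43.32319014] [ 1.17316774 -0.28833986]
side -44 [37.17861934] [ 2.35334864 -0.86791094]
```

The two cameras disagree, so I'll take one enlarged look.

```bash
python3 - <<'E'
from cell import env
import cv2,numpy as np
a=env.read_camera("scene")["image"][140:215,205:290,::-1]
b=env.read_camera("side")["image"][185:245,235:290,::-1]
f=lambda i,s:cv2.resize(np.ascontiguousarray(i),None,fx=s,fy=s,interpolation=cv2.INTER_CUBIC)
A=f(a,5);B=f(b,6);H=np.zeros((375,A.shape[1]+B.shape[1],3),np.uint8);H[:,:425]=A;H[:360,425:]=B
cv2.imwrite("pics/m4.png",H)
E
```

```text
(no output)
```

View pics/m4.png

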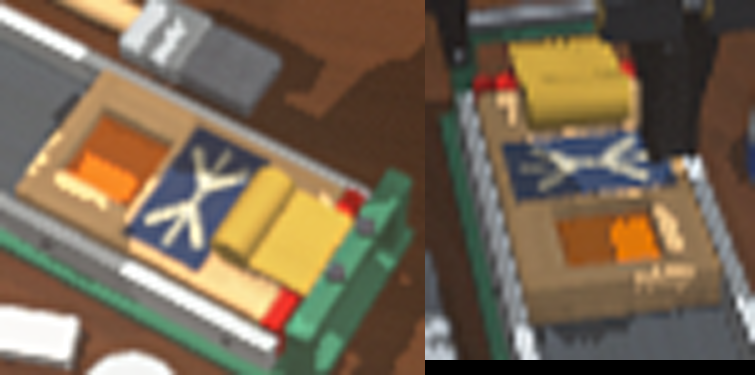

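The block's front end meets the red stop with no gap, and the nose sits raised on the block. The side camera's rear corners now read (525,293) and (718,272), so my earlier reading there was too low. The fingers also stalled at jig x = 23.6 mm, against 23.5 mm expected at home, with the push force rising. I'm handing it in.

```bash
python3 -c "
from cell import env
print(env.sign_off())"
```

```text
the job is handed in; nothing more can be done
None
```

I pressed the block down, slid it under the brass spring to the red end stop and released it, with the spring resting on it and the arm clear, then handed the job in; no verdict was returned.

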